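# Zero the desk scale and snap its guard cap over the tare knob

## Robot

A 6-joint arm with a two-finger parallel gripper is mounted at the origin on a cart in front of the work surface, level with it; the furniture and walls round the work are solid. World frame = base frame: x ahead of the robot, y to its left, z up, the work surface at z = 0. Lengths are in m, angles in rad, forces in N, time in s.
With the tool pointing down it reaches from about 0.25 to 0.775 m from the base axis. Payload 4 kg.
Tool frame: the origin (TCP) lies where the fingers leave the gripper's body, on its centre line; the fingertips stand 97 mm ahead of it and the grasp point (between the pads) lies 78 mm ahead of it; z points along the fingers, x is the direction in which the jaws open and shut, and the axes are right-handed (so a half turn about z gives the same grasp; the last joint's range is limited). The gripper opens to 94 mm and grips with 3 to 60 N. Pads are 16 mm wide; open, the fingers measure 119 mm over their backs; the gripper's body (75 mm by 177 mm) begins 78 mm behind the grasp point.
Start: joints at [-1.408, 0.087, 1.371, -0, 1.684, -0.103], TCP at [0.144, -0.531, 0.303] pointing down, gripper open.
Joint ranges: [-3.1, 3.1], [-0.76, 2.03], [0.27, 2.55], [-1.08, 4.22], [0.17, 2.65], [-2.57, 2.57]. Speed limits (rad/s): [2.79, 2.79, 3.14, 3.14, 3.14, 3.14].

## Interface

Orientations are given as [roll, pitch, yaw] about the fixed x, y, z axes, in that order (R = Rz(yaw) Ry(pitch) Rx(roll)).
In Python, from bench import * gives the robot as it stands.
- The arm moves only by the tool jog_arm, never from a script. Its argument "moves" is a list of rows, each a list of 7 numbers: the turn, a rotation vector about the world's x, y, z in rad, then the shift along the world's x, y, z in mm, then the finger opening in mm, from 0 to 94. In form: [[rx, ry, rz, tx, ty, tz, fingers], ...]. A call has 1 to 12 rows; each row shifts and turns the commanded pose from where the row before left it; what a row does not reach is not made up. A row lasts 1/8 s, in which the tool goes at most 62.5 mm and 10.7 degrees, less where a joint would pass 70% of its speed; a pose out of reach is approached as far as the arm can. A call is refused whole if a number of a shift passes 62.5 or a number of a turn 0.188, either way. A call with a gripper value outside its range is refused whole. The fingers move at their own pace and stop on an object; the grip force is fixed at half the most. Time passes only in rows, so rows that do not move let the fingers close. It gives the time, the measured TCP pose, the force and the opening at its end, in the units of the state.
- get_obs(): the state, without advancing time (a new reading comes with each control period).
- snapshot(name): name is "scene" or "top"; returns the picture (420x560x3 uint8, red, green, blue); there is no depth.
- get_calibration(name): a dict with "camera_matrix" (3x3 intrinsics, pixels), "k1" (the pictures are not rectified: a ray, as slopes to the right and down, at radius r is drawn at 1 + k1 r^2 times it, then the intrinsics apply), "R" (3x3) and "t" (3): a world point X has camera coordinates R X + t. Camera axes: x right, y down, z forward; pixel columns grow to the right and rows downward; lengths in m; the calibration is good to about 2 mm. A picture is of the moment at which its call begins. get_calibration takes no time and is no camera call.
- close_job(): hands the job in, once; it reports no verdict.
Trained networks look in the newest picture that a camera, given by its name, has taken for a name from the list of things; names that differ only in an ending like _2 or _b are one class to them, and where a whole thing is asked for, a point or a joint stands for the part that bears it (a point fixed in the world has none). Each returns a list of dicts, best first, with "conf" (0 to 1); they miss things now and then, are a little off and sometimes report something else, mostly with a low value. They report only what shows in the picture. A call takes as long as a camera call. They do not tell look-alikes from the thing itself.
- look_for(label, camera): "bbox" ([left, top, right, bottom] in pixels, round what is visible of it).
The state is a dict: "time": time; "joint_positions": joint angles; "qvel": joint speeds; "joint_torque": joint torques, N m; "tool_pos": TCP position; "ee_rot": TCP orientation; "wrist_force": force on the tool from outside, world axes, zero at the start; "wrist_torque": the same for the moment, N m; "width": finger opening in m.
Only numpy, scipy, OpenCV 4.12 (cv2) and the standard library are available. Lean on these libraries where they do the work, as an engineer would, in place of code of your own. Each camera call takes 0.05 s, during which the arm holds its last target.

## Task

Somebody has left a tare dialled into the white dial scale on the desk. Turn its grey tare knob until the needle stands on the red zero mark, then set the orange guard cap over the knob and press it straight down until it clicks onto the snap stud in the middle of the knob. Do not let up after the click: keep pressing the cap down onto its rubber ring with about 10 N, and finish while you are still holding it down like that, with the needle still on zero.

Things in the scene. Friction and masses are not known exactly. Their poses are not given: they have to be found in the camera images.
- scale: White dial scale, fixed, 270 (x) x 210 (y) mm, flat deck 50 mm above the desk. Origin: centre of its underside; own x away from the robot at yaw 0, z up. Front half: dial on the left (centre x -75, y +48 mm, 94 mm wide, 8 mm above the deck), tare knob on the right (axis x -75, y -60 mm). Rear half: round steel pan, 136 mm wide, centre x +60, y 0, rim 25 mm above the deck.
- needle (a joint): Angle of the dial's black needle, rad: 0 = on the red zero mark (toward the scale's +x), positive = clockwise from above; divisions 0.2 rad apart. Starts 0.4 to 1.2. Geared 1:1 to the tare knob in the same sense: turning the knob 1 rad counterclockwise (from above) turns the needle 1 rad counterclockwise. Stays where it is left.
- needle_tip (a point): Point near the needle's tip, 36 mm from the dial's centre, 54 mm above the desk.
- zero_mark (a point): The red zero mark on the dial, 36 mm from the dial's centre; the needle tip lies over it at zero.
- knob_grip (a point): Grip point of the tare knob, on its vertical axis 13 mm above the deck. Grey ribbed round knob, 28 mm across, from 1 to 20 mm above the deck, held from above across its diameter at any yaw; friction 0.05 N m. The snap stud rises from its middle. A rubber ring round it stands 4 mm above the deck: keep fingertips above that.
- stud_head (a point): On the knob's axis, 31 mm above the deck: middle of the fixed snap stud's head, four white sprung bulbs, 18 mm across together, top 36 mm above the deck. The cap's inner lip meets them when its underside is 13 mm above the deck. Resistance peaks at about 6 N on the axis (up to 30 N if 2 mm off it); past 8.5 mm it drops (the click) and the stud pulls the cap down.
- stud_base (a point): Point on the knob's axis at deck height. The cap's foot passes the knob's top 20 mm above it, and is clicked home when it rests on the rubber ring, 4 mm above it.
- seal_ring: Black rubber ring round the knob, 37 mm inside, 55 mm outside, top 4 mm above the deck; the clicked cap rests on it. Yields 1 mm for every 4 N (2.5 mm at 10 N), at most 3.5 mm, then it is hard. Origin on the knob's axis at deck height.
- guard_cap: Loose orange round cap, 40 mm tall, about 35 g, open below, standing on the desk left or right of the scale. Ribbed body 43 mm across from 3 mm up to the closed flat top; foot flange 52 mm across, 3 mm thick. Inside 36 mm wide, with the snap lip. Origin: centre of its underside, z up. Held from above across the body at any yaw; pressed through the grip or on its top.
- cup: Loose specimen cup with white lid, 58 mm across, 65 mm tall, on the desk on the other side of the scale from the cap (they swap places). Not needed: leave it standing. Origin: centre of its underside.
There are look-alikes about, which are no part of the job. What is shaped like the guard_cap but purple is not meant.

How it is judged:
On the way, in this order (a step that is already met when the one before it is completed fails the run):
1. the needle is turned to the zero mark (within half a division, 0.1 rad) (value of joint needle between -0.1 and 0.1 rad), for 0.3 s.
2. the guard cap is clicked onto the stud (underside less than 6 mm above the deck, within 4 mm of the axis) (z of guard_cap in the frame of stud_base below 0.006 m and horizontal distance between guard_cap and stud_base below 0.004 m), for 0.2 s.
At the end, for the whole second after the job is handed in: Through the last second the needle is within 0.1 rad of zero, the cap sits clicked on the stud (underside less than 6 mm above the deck, within 4 mm of the axis, level within 0.1 rad, still), and the fingers are still on the cap and press it onto the rubber ring with 5 to 30 N (all of step 1 and all of step 2 and angle between guard_cap's own z axis and vertical below 0.1 rad and contact force between guard_cap and seal_ring between 5 and 30 N and contact force between the fingers and guard_cap above 3 N and linear speed of guard_cap below 0.02 m/s); the arm keeps its last pose, push and grip.
It fails at once if the specimen cup is knocked over or pushed more than 30 mm (distance of cup from where it was at the start of the episode above 0.03 m or angle between cup's own z axis and vertical above 0.4 rad).
It also fails if it takes over 58 s, if anything falls off the work surface, if the arm or the gripper's body presses on something with over 40 N, if the wrist force passes 120 N, or if a joint passes its speed limit or range.

## Working session

There is one attempt and no reset: what is moved stays moved. The work goes in short steps, Python scripts to look and compute and a tool call to move; the robot and the scene stay as the last step left them, time stands still between calls to the robot, and variables do not carry over. Pictures are saved under pics/ and viewed, and the job is handed in when it is done.

Besides the shell and the picture viewer there is one more tool, called after ">>>" as name([rows], argument=value, ...), one row to a line, values as JSON. jog_arm: Moves the arm, as the interface text tells. Its arguments: {"type":"object","properties":{"moves":{"type":"array","items":{"type":"array","items":{"type":"number"}}}},"required":["moves"]}

```bash
mkdir -p pics; ls
python3 - <<'E'
from bench import *
import cv2
o=get_obs(); print(o)
for c in ("scene","top"):
    im=snapshot(c); cv2.imwrite(f"pics/{c}0.png",im[:,:,::-1])
    k=get_calibration(c); print(c,k)
    for l in ("scale","guard_cap","cup","knob_grip","needle_tip","seal_ring","zero_mark"):
        try: print(l,[(np.round(d["bbox"]).tolist() if 0 else [round(float(v)) for v in d["bbox"]],round(d["conf"],2)) for d in look_for(l,c)])
        except Exception as e: print(l,e)
E
```

```text
pics
{'time': 0.0, 'joint_positions': array([-1.40810709e+00,  8.79350408e-02,  1.37227304e+00,  2.61795469e-05,
        1.68360593e+00, -1.03113600e-01]), 'qvel': array([-1.66883551e-04,  1.32044905e-03,  3.00930127e-06,  1.85326538e-04,
        4.48963844e-04,  1.58008530e-03]), 'joint_torque': array([-2.49581262e-04, -3.40177095e+01, -3.02427614e+01,  7.18464050e-02,
        3.28217167e-02, -1.59991678e-04]), 'tool_pos': array([ 0.14441426, -0.53034132,  0.30150534]), 'ee_rot': array([-3.14133813e+00,  2.20687348e-03, -1.30499029e+00]), 'wrist_force': array([ 0.01864382,  0.85480885, -0.78058184]), 'wrist_torque': array([-0.01760975,  0.00752719,  0.02690813]), 'width': 0.09431482683270781}
scene {'camera_matrix': array([[480.96505983,   0.        , 281.04740528],
       [  0.        , 480.96505983, 208.53071257],
       [  0.        ,   0.        ,   1.        ]]), 'k1': 0.037326928857845755, 'R': array([[-0.63865025, -0.76939283,  0.01267004],
       [-0.58105502,  0.47139118, -0.66344963],
       [ 0.50448085, -0.43107426, -0.74811366]]), 't': array([0.22214635, 0.4057176 , 0.9
[... 336 characters left out ...]
467, 214.65733498],
       [  0.        ,   0.        ,   1.        ]]), 'k1': -0.12374482500845645, 'R': array([[-0.01123561, -0.99993311,  0.00274686],
       [-0.99705773,  0.01099491, -0.07586175],
       [ 0.07582647, -0.00359113, -0.99711456]]), 't': array([-0.10969509,  0.50578168,  1.13986925])}
scale [([214, 113, 310, 232], 0.89)]
guard_cap [([395, 259, 417, 282], 0.9), ([340, 264, 360, 283], 0.74), ([236, 198, 240, 205], 0.72), ([387, 220, 410, 244], 0.67), ([344, 220, 367, 242], 0.64)]
cup [([131, 177, 163, 203], 0.59)]
knob_grip [([280, 197, 293, 208], 0.5)]
needle_tip [([238, 198, 241, 209], 0.38)]
seal_ring [([275, 190, 299, 215], 0.66)]
zero_mark [([214, 112, 309, 231], 0.96)]
```

Run:
```python
import cv2
a=cv2.imread("pics/top0.png")[90:300,110:450]; cv2.imwrite("pics/topcrop.png",cv2.resize(a,None,fx=2.3,fy=2.3,interpolation=cv2.INTER_CUBIC))
```

```text
(no output)
```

View pics/scene0.png

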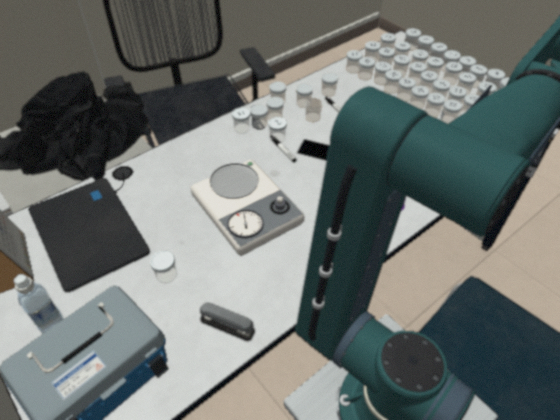

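View pics/topcrop.png

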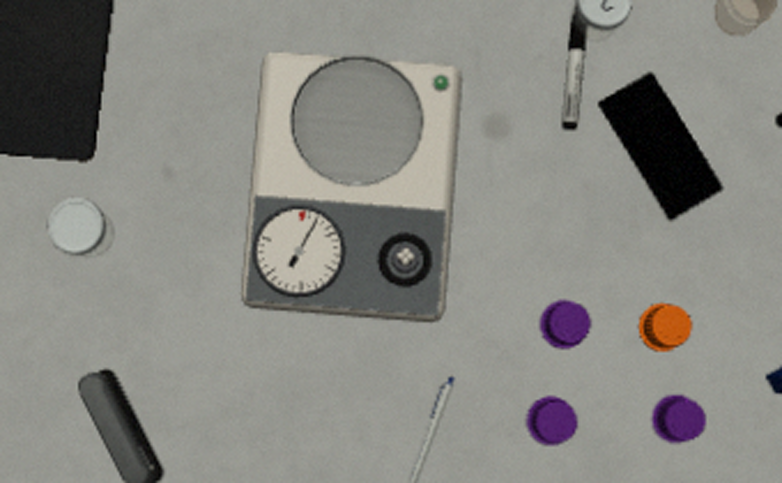

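Top view: the orange cap is at about (399,232). The three purple look-alikes are at about (355,231), (350,273) and (405,272). The cup is at (143,188), on the other side of the scale. The dial is at (240,199) with the needle right of the red mark. The knob and stud are at (286,202). I choose the orange one by colour.

```bash
cat > h.py <<'E'
import numpy as np, cv2
from scipy.optimize import least_squares, minimize
def proj(k,X):
    X=np.atleast_2d(X); c=X@k["R"].T+k["t"]; s=c[:,:2]/c[:,2:]; r2=(s**2).sum(1,keepdims=True)
    s=s*(1+k["k1"]*r2); K=k["camera_matrix"]; return np.c_[s[:,0]*K[0,0]+K[0,2], s[:,1]*K[1,1]+K[1,2]]
def unproj(k,uv,z):
    f=lambda p: (proj(k,[p[0],p[1],z])[0]-uv)
    return least_squares(f,[0.5,0]).x
def circ(x,y,z,r,n=60):
    a=np.linspace(0,2*np.pi,n,endpoint=False); return np.c_[x+r*np.cos(a),y+r*np.sin(a),np.full(n,z)]
E
python3 - <<'E'
from bench import *
from h import *
im=cv2.imread("pics/top0.png"); k=get_calibration("top")
hsv=cv2.cvtColor(im,cv2.COLOR_BGR2HSV)
m=cv2.inRange(hsv,(5,130,60),(20,255,255)); m[:210]=0;m[:, :380]=0
n,l,s,c=cv2.connectedComponentsWithStats(m); print(s[1:],c[1:])
i=1+s[1:,4].argmax(); mk=(l==i).astype(np.uint8)
S=8
def rend(p):
    P=np.vstack([circ(*p,0.04,.0215),circ(*p,0.003,.0215),circ(*p,0,.026),circ(*p,.003,.026)])
    q=proj(k,P); M=np.zeros(im.shape[:2],np.uint8)
    big=np.zeros((60*S,60*S),np.uint8); o=np.round(c[i])-30
    for g in (q[:120],q[120:]):
        h=cv2.convexHull(((g-o+.5)*S).astype(np.float32)); cv2.fillConvexPoly(big,h.astype(np.int32),255)
    sm=cv2.resize(big,(60,60),interpolation=cv2.INTER_AREA)/255.; x,y=o.astype(int); return sm, mk[y:y+60,x:x+60]
p0=unproj(k,c[i],.025)
f=lambda p:(lambda a,b:np.abs(a-b).sum())(*rend(p))
r=minimize(f,p0,method="Nelder-Mead",options=dict(initial_simplex=p0+np.array([[0,0],[.005,0],[0,.005]])))
print("cap",p0,r.x,r.fun,f(p0),mk.sum())
cv2.imwrite("pics/capcrop.png",cv2.resize(im[200:300,330:430],None,fx=5,fy=5,interpolation=cv2.INTER_CUBIC))
cv2.imwrite("pics/scalecrop.png",cv2.resize(im[165:240,205:325],None,fx=6.5,fy=6.5,interpolation=cv2.INTER_CUBIC))
E
```

```text
[[388 222  23  21 375]
 [522 374   1   1   1]
 [524 377   1   1   1]] [[398.50666667 231.65066667]
 [522.         374.        ]
 [524.         377.        ]]
cap [ 0.45975301 -0.42070953] [ 0.46013975 -0.42431603] 24.1843137254902 63.85490196078432 375
```

View pics/capcrop.png

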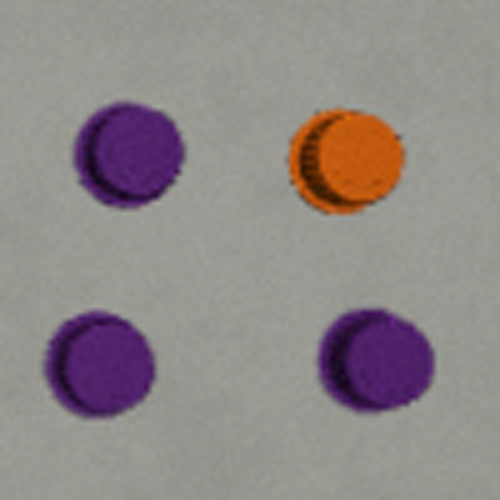

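View pics/scalecrop.png

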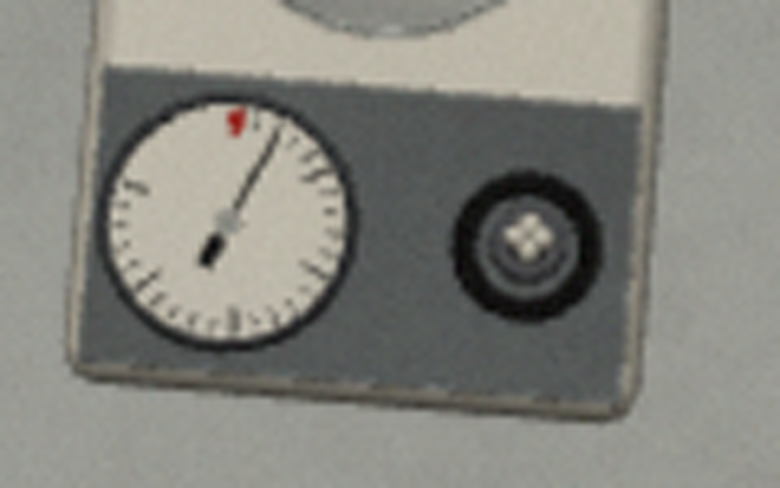

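The orange cap at (399,232) matches the description: ribbed body, flange, orange, and the only one that isn't purple. The dial crop shows the needle about two divisions clockwise of the red mark. Next I measure the scale pose and the needle.

```bash
cat >> h.py <<'E'
def measure(im,k,verbose=True):
    """im BGR top; returns knob axis from ring & dial centre & red mark & needle angle"""
    g=cv2.cvtColor(im,cv2.COLOR_BGR2GRAY).astype(float); hsv=cv2.cvtColor(im,cv2.COLOR_BGR2HSV)
    def samp(P): 
        q=proj(k,P).astype(np.float32); return cv2.remap(g.astype(np.float32),q[:,0].reshape(-1,1),q[:,1].reshape(-1,1),cv2.INTER_LINEAR).ravel()
    def fit(p0,z,r0,sign,free=False):
        # maximise brightness contrast outside - inside
        def f(p):
            r=p[2] if free else r0
            return -sign*(samp(circ(p[0],p[1],z,r+.002,120)).mean()-samp(circ(p[0],p[1],z,r-.002,120)).mean())
        x0=np.r_[p0,r0] if free else np.array(p0)
        sx=np.vstack([x0]+[x0+np.eye(len(x0))[i]*.002 for i in range(len(x0))])
        r=minimize(f,x0,method="Nelder-Mead",options=dict(initial_simplex=sx,xatol=1e-5)); return r.x,r.fun
    red=cv2.inRange(hsv,(0,140,60),(5,255,255))|cv2.inRange(hsv,(172,140,60),(180,255,255))
    red[:160]=0; red[240:]=0; red[:,:205]=0; red[:,325:]=0
    return g,samp,fit,red
E
python3 - <<'E'
from bench import *
from h import *
im=cv2.imread("pics/top0.png"); k=get_calibration("top")
g,samp,fit,red=measure(im,k)
c=lambda u,v:np.array([u/6.5+205-.42,v/6.5+165-.42])
kn0=unproj(k,c(527,245),.054); 
print("ring raw",kn0, fit(kn0,.054,.0275,1), fit(kn0,.054,.0275,1,True))
print("stud",unproj(k,c(527,237),.083))
d0=unproj(k,c(229,223.5),.058)
print("dial raw",d0, fit(d0,.058,.047,1),fit(d0,.058,.047,1,True))
ys,xs=np.nonzero(red); rm=unproj(k,(xs.mean(),ys.mean()),.058); print("red",len(xs),rm)
dc=fit(d0,.058,.047,1)[0]; kc=fit(kn0,.054,.0275,1)[0]
v=kc-dc; yaw=np.arctan2(v[1],v[0])+np.pi/2; print("dist",np.linalg.norm(v),"yaw",yaw)
w=rm-dc; print("red dir",np.arctan2(w[1],w[0]),np.linalg.norm(w))
# polar scan for needle
a=np.linspace(-np.pi,np.pi,721)
val=np.array([samp(np.c_[dc[0]+np.linspace(.010,.034,20)*np.cos(t),dc[1]+np.linspace(.010,.034,20)*np.sin(t),np.full(20,.054)]).mean() for t in a])
i=val.argsort()[:8]; print(a[i],val[i],np.median(val))
print("scene check")
E
```

```text
ring raw [ 0.53049821 -0.14903755] (array([ 0.52993541, -0.14888899]), np.float64(-55.364036560058594)) (array([ 0.52984094, -0.14883931,  0.0271548 ]), np.float64(-56.2048225402832))
stud [ 0.53036427 -0.14809626]
dial raw [ 0.53900438 -0.04237731] (array([ 0.53939038, -0.04130507]), np.float64(-36.273590087890625)) (array([ 0.53947459, -0.04143432,  0.0475058 ]), np.float64(-38.6651611328125))
red 5 [ 0.57549458 -0.04488788]
dist 0.10799860172696223 yaw -0.08765936279505482
red dir -0.09891162500210264 0.03628153548795594
[-0.51487213 -0.52359878 -0.50614548 -0.53232542 -0.49741884 -0.54105207
 -0.48869219 -0.54977871] [101.44942  102.12016  102.20298  103.73311  103.91084  106.29692
 107.454056 110.12563 ] 182.83755
scene check
```

Measurements:
- The knob axis is about (0.530, -0.149). The dial-to-knob distance comes out at 108.0 mm, which agrees with the drawing.
- The scale yaw is about -0.09.
- The needle is about 0.42 rad clockwise, so the knob needs about +0.42 rad counterclockwise.
- The cap is at about (0.460, -0.424).

I'm moving over the knob first.

>>> jog_arm([
  [0,0,0,42.8,42.4,0,55],
  [0,0,0,42.8,42.4,0,55],
  [0,0,0,42.8,42.4,0,55],
  [0,0,0,42.8,42.4,0,55],
  [0,0,0,42.8,42.4,0,55],
  [0,0,0,42.8,42.4,0,55],
  [0,0,0,42.8,42.4,0,55],
  [0,0,0,42.8,42.4,-20,55],
  [0,0,0,42.8,42.4,-20,55],
  [0,0,0,0,0,-20,55],
  [0,0,0,0,0,0,55],
])

```text
time: 2.17
tool_pos: [0.5279, -0.1494, 0.2411]
ee_rot: [3.138, 0.003, -1.303]
wrist_force: [-0.8, -0.3, 0.5]
width: 0.0548
```

>>> jog_arm([
  [0,0,0,2,0.4,-25,55],
  [0,0,0,0,0,-25,55],
  [0,0,0,0,0,-20,55],
  [0,0,0,0,0,0,55],
  [0,0,0,0,0,0,55],
])

```text
time: 2.8
tool_pos: [0.5308, -0.1508, 0.1751]
ee_rot: [-3.139, -0.002, -1.306]
wrist_force: [0.1, -0.2, -0.1]
width: 0.055
```

Run:
```python
from bench import *
from h import *
o=get_obs(); print(o["tool_pos"],o["ee_rot"],o["wrist_force"])
im=snapshot("scene")[:,:,::-1]; cv2.imwrite("pics/s1.png",cv2.resize(im[140:270,180:330],None,fx=5,fy=4.5,interpolation=cv2.INTER_CUBIC))
im=snapshot("top")[:,:,::-1]; cv2.imwrite("pics/t1.png",cv2.resize(im[130:260,205:355],None,fx=5,fy=4.5,interpolation=cv2.INTER_CUBIC))
```

```text
[ 0.53081204 -0.1507951   0.17510713] [-3.13941538e+00 -1.73064632e-03 -1.30607082e+00] [ 0.08132304 -0.17998527 -0.1480528 ]
```

View pics/s1.png

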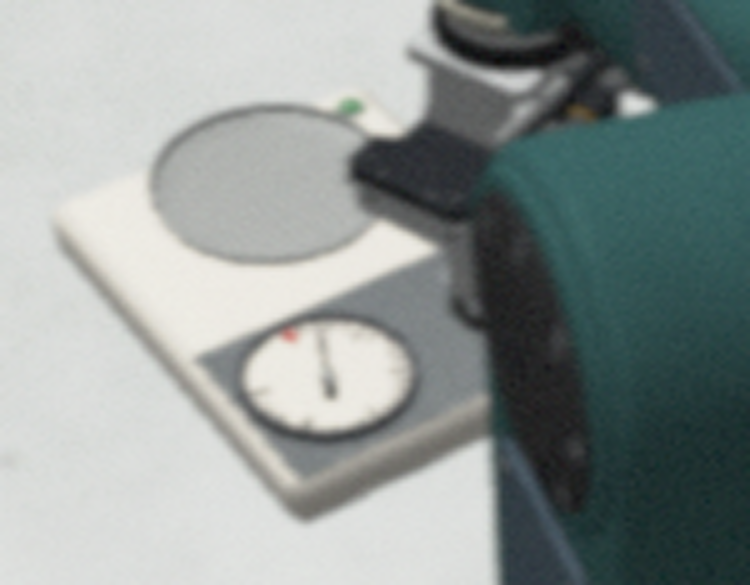

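View pics/t1.png

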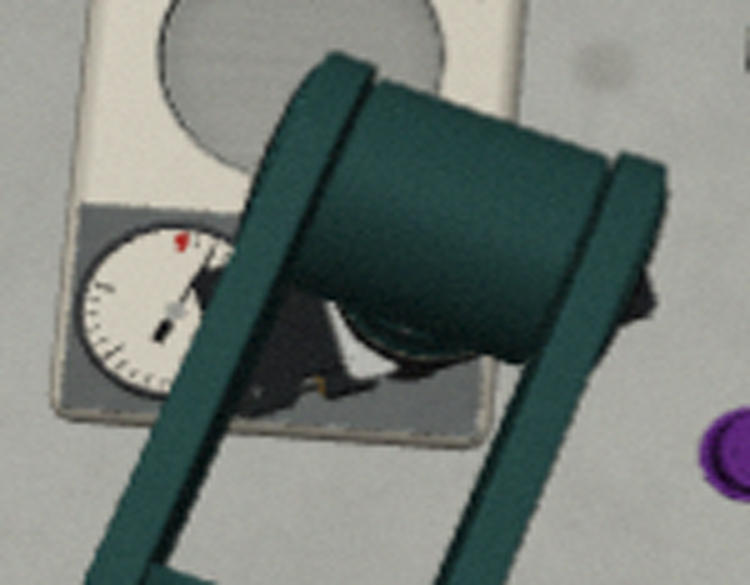

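```bash
cat > rd.py <<'E'
from bench import *
import numpy as np,sys
def rd(n=8):
    P=[];F=[];A=[]
    for i in range(n):
        snapshot("scene"); o=get_obs(); P.append(o["tool_pos"]);F.append(np.r_[o["wrist_force"],o["wrist_torque"]]);A.append(np.mod(o["ee_rot"],2*np.pi))
    P=np.array(P)*1000;F=np.array(F)
    print("t",round(o["time"],2),"pos",P.mean(0).round(2),"+-",P.std(0).round(2),"rot",np.mean(A,0).round(4),"F",F.mean(0).round(2),"sd",F.std(0).round(2),"w",round(o["width"]*1000,2))
if __name__=="__main__": rd(int(sys.argv[1]))
E
python3 rd.py 8
```

```text
t 3.3 pos [ 530.62 -150.14  174.1 ] +- [0.19 0.16 0.54] rot [3.1426 6.2823 4.9781] F [-0.28  0.21  0.1  -0.01 -0.    0.02] sd [0.47 0.53 0.33 0.03 0.03 0.04] w 55.2
```

>>> jog_arm([
  [0,0,0,-0.5,1,-10,55],
  [0,0,0,0,0,-8,55],
  [0,0,0,0,0,0,40],
  [0,0,0,0,0,0,25],
  [0,0,0,0,0,0,20],
  [0,0,0,0,0,0,20],
])

```text
time: 4.05
tool_pos: [0.5299, -0.1487, 0.1556]
ee_rot: [-3.141, 0.0, -1.305]
wrist_force: [-0.3, 1.5, 0.7]
width: 0.0271
```

```bash
python3 rd.py 6
```

```text
t 4.35 pos [ 529.94 -148.7   155.63] +- [0.01 0.01 0.01] rot [3.1421e+00 4.0000e-04 4.9783e+00] F [-0.35  2.36  1.76  0.37  0.1  -0.01] sd [0.34 0.67 0.55 0.06 0.05 0.02] w 27.04
```

>>> jog_arm([
  [0,0,0.1,0,0,0,20],
  [0,0,0.12,0,0,0,20],
  [0,0,0.1,0,0,0,20],
  [0,0,0.1,0,0,0,20],
  [0,0,0,0,0,0,20],
  [0,0,0,0,0,0,20],
])

```text
time: 5.1
tool_pos: [0.5302, -0.1492, 0.1556]
ee_rot: [-3.141, -0.001, -0.886]
wrist_force: [0.3, 0.0, 0.6]
width: 0.0267
```

```bash
python3 rd.py 4;  python3 - <<'E'
from bench import *
from h import *
im=snapshot("scene")[:,:,::-1]; cv2.imwrite("pics/s2f.png",im); cv2.imwrite("pics/s2.png",cv2.resize(im[195:245,220:270],None,fx=11,fy=11,interpolation=cv2.INTER_CUBIC))
im=snapshot("top")[:,:,::-1]; cv2.imwrite("pics/t2f.png",im); cv2.imwrite("pics/t2.png",cv2.resize(im[170:225,210:280],None,fx=10,fy=10,interpolation=cv2.INTER_CUBIC))
E
```

```text
t 5.3 pos [ 530.2  -149.24  155.65] +- [0.01 0.01 0.01] rot [3.1421 6.2818 5.3973] F [ 1.18  0.28  1.94  0.05 -0.23  0.01] sd [0.34 0.15 0.49 0.04 0.04 0.03] w 27.09
```

View pics/s2.png

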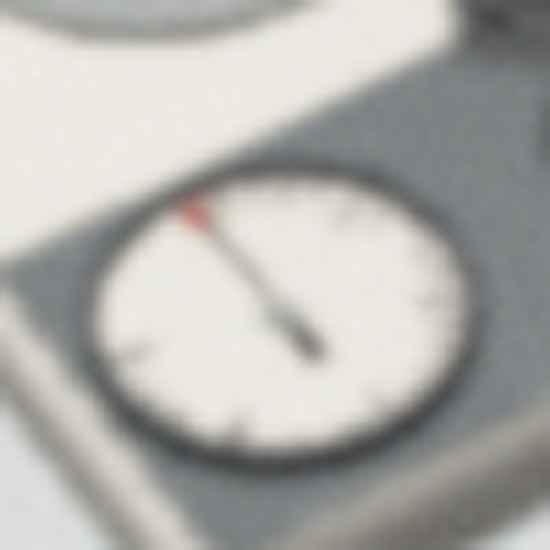

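View pics/t2.png

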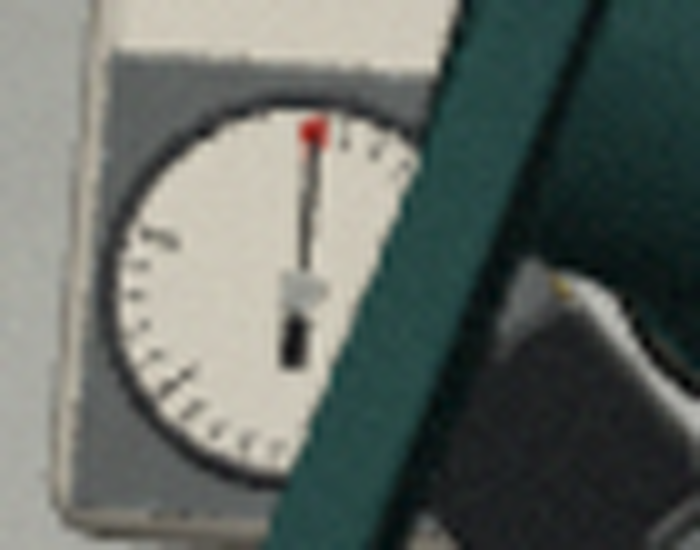

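Both views show the needle lying over the red mark. To pin the knob axis in the arm's own readings, I open, turn the gripper 90°, grip again lightly, and compare.

>>> jog_arm([
  [0,0,0,0,0,0,50],
  [0,0,0,0,0,0,50],
  [0,0,0.18,0,0,0,50],
  [0,0,0.18,0,0,0,50],
  [0,0,0.18,0,0,0,50],
  [0,0,0.18,0,0,0,50],
  [0,0,0.18,0,0,0,50],
  [0,0,0.18,0,0,0,50],
  [0,0,0.18,0,0,0,50],
  [0,0,0.18,0,0,0,50],
  [0,0,0.13,0,0,0,50],
  [0,0,0,0,0,0,50],
])

```text
time: 6.9
tool_pos: [0.5295, -0.149, 0.1548]
ee_rot: [-3.141, 0.001, 0.683]
wrist_force: [-1.1, -0.4, -0.3]
width: 0.0506
```

```bash
python3 rd.py 4
```

```text
t 7.1 pos [ 529.64 -148.98  155.03] +- [0.07 0.01 0.09] rot [3.1422e+00 4.0000e-04 6.8310e-01] F [-0.08  0.08 -0.15 -0.01 -0.12  0.  ] sd [0.44 0.41 0.44 0.02 0.05 0.02] w 50.09
```

>>> jog_arm([
  [0,0,0,0,0,0,35],
  [0,0,0,0,0,0,20],
  [0,0,0,0,0,0,20],
  [0,0,0,0,0,0,20],
])

```text
time: 7.6
tool_pos: [0.531, -0.148, 0.1554]
ee_rot: [3.141, -0.004, 0.685]
wrist_force: [4.2, 3.6, -2.0]
width: 0.0274
```

```bash
python3 rd.py 5
```

```text
t 7.85 pos [ 531.03 -147.98  155.38] +- [0.01 0.01 0.01] rot [3.1411 6.2791 0.6852] F [ 3.98  3.44 -1.87  0.52 -0.87 -0.01] sd [0.27 0.19 0.12 0.03 0.03 0.04] w 26.97
```

The three grips agree on a knob axis at tool coordinates of about (531.6, -148.2). Now I release, rise and go over to the orange cap.

>>> jog_arm([
  [0,0,0,0,0,0,60],
  [0,0,0,0,0,0,68],
  [0,0,0,0,0,45,68],
  [0,0,0,0,0,30,68],
  [0,0,0,-13.6,-54.9,0,68],
  [0,0,0,-13.6,-54.9,0,68],
  [0,0,0,-13.6,-54.9,0,68],
  [0,0,0,-13.6,-54.9,0,68],
  [0,0,0,-13.6,-54.9,0,68],
  [0,0,0,0,0,0,68],
  [0,0,0,0,0,0,68],
])

```text
time: 9.22
tool_pos: [0.4615, -0.4234, 0.23]
ee_rot: [-3.14, -0.0, 0.684]
wrist_force: [0.8, -0.1, 0.2]
width: 0.0685
```

```bash
python3 rd.py 4;  python3 - <<'E'
from bench import *
from h import *
k=get_calibration("top")
im=snapshot("top")[:,:,::-1]; cv2.imwrite("pics/t3f.png",im)
g,samp,fit,red=measure(im.copy(),k)
dc,_=fit([.5394,-.0413],.058,.047,1); kc,_=fit([.530,-.149],.054,.0275,1)
v=kc-dc; print(dc,kc,np.linalg.norm(v))
yaw=np.arctan2(v[1],v[0])+np.pi/2
a=np.linspace(-np.pi,np.pi,1441)
for z in(.054,.058):
    val=np.array([samp(np.c_[dc[0]+np.linspace(.010,.030,20)*np.cos(t),dc[1]+np.linspace(.010,.030,20)*np.sin(t),np.full(20,z)]).mean() for t in a])
    i=val.argsort()[:9]; print(z,"yaw",yaw,"needle",yaw-a[i].mean(),val[i].min())
A=cv2.resize(im[165:225,205:305],None,fx=5,fy=5,interpolation=cv2.INTER_CUBIC); B=cv2.resize(im[180:300,330:430],None,fx=2.5,fy=2.5,interpolation=cv2.INTER_CUBIC)
cv2.imwrite("pics/t3.png",np.hstack([A,B]))
E
```

```text
t 9.43 pos [ 462.24 -422.37  230.44] +- [0.18 0.21 0.13] rot [3.1419 6.2829 0.6863] F [-0.19  0.22 -0.17  0.01 -0.11  0.  ] sd [0.25 0.08 0.37 0.01 0.03 0.02] w 68.13
[ 0.53939861 -0.04129946] [ 0.52987942 -0.14888804] 0.1080088715872637
0.054 yaw -0.08824788482466062 needle 0.01210854716501325 108.81162
0.058 yaw -0.08824788482466062 needle 0.0339251628149424 108.971634
```

View pics/t3.png

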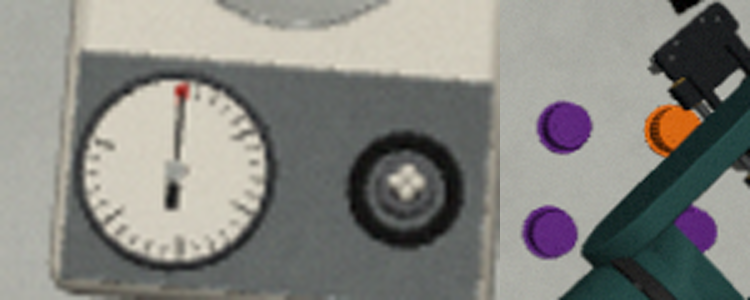

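The needle is on zero, measured at 0.01–0.03 rad, and the cap hasn't moved. I descend over the cap and grip it.

>>> jog_arm([
  [0,0,0,-0.5,-0.6,-40,68],
  [0,0,0,0,0,-40,68],
  [0,0,0,0,0,-30,68],
  [0,0,0,0,0,-11,68],
  [0,0,0,0,0,0,68],
  [0,0,0,0,0,0,50],
  [0,0,0,0,0,0,40],
  [0,0,0,0,0,0,40],
  [0,0,0,0,0,0,40],
])

```text
time: 10.6
tool_pos: [0.4617, -0.4245, 0.1105]
ee_rot: [3.14, -0.0, 0.685]
wrist_force: [0.1, 1.2, 4.1]
width: 0.0422
```

```bash
python3 rd.py 3
```

```text
t 10.75 pos [ 461.75 -424.52  110.56] +- [0.01 0.01 0.01] rot [3.1395 6.2829 0.685 ] F [ 0.01  0.68  4.79  0.09 -0.09  0.03] sd [0.11 0.26 0.37 0.01 0.03 0.05] w 42.52
```

>>> jog_arm([
  [0,0,0,0,0,0,66],
  [0,0,0,0,0,0,66],
  [0,0,-0.18,0,0,0,66],
  [0,0,-0.18,0,0,0,66],
  [0,0,-0.18,0,0,0,66],
  [0,0,-0.18,0,0,0,66],
  [0,0,-0.18,0,0,0,66],
  [0,0,-0.18,0,0,0,66],
  [0,0,-0.18,0,0,0,66],
  [0,0,-0.18,0,0,0,66],
  [0,0,-0.13,0,0,0,66],
  [0,0,0,0,0,0,66],
])

```text
time: 12.25
tool_pos: [0.4611, -0.4238, 0.1085]
ee_rot: [3.141, 0.001, -0.883]
wrist_force: [-0.2, 0.2, 0.2]
width: 0.0658
```

>>> jog_arm([
  [0,0,0,0,0,0,50],
  [0,0,0,0,0,0,40],
  [0,0,0,0,0,0,40],
  [0,0,0,0,0,0,40],
  [0,0,0,0,0,0,40],
])

```text
time: 12.88
tool_pos: [0.4613, -0.4241, 0.1092]
ee_rot: [3.142, 0.0, -0.885]
wrist_force: [0.3, 0.2, -0.2]
width: 0.0427
```

```bash
python3 rd.py 3
```

```text
t 13.03 pos [ 461.33 -424.1   109.3 ] +- [0.01 0.01 0.01] rot [3.1416 6.2831 5.3983] F [ 0.13 -0.49 -0.13 -0.03 -0.01  0.  ] sd [0.39 0.24 0.41 0.02 0.03 0.02] w 42.8
```

Cap is centred in the grip (42.8 mm). Lift and carry it over the knob.

>>> jog_arm([
  [0,0,0,0,0,30,40],
  [0,0,0,0,0,40,40],
  [0,0,0,0,0,40,40],
  [0,0,0,14.1,55,0,40],
  [0,0,0,14.1,55,0,40],
  [0,0,0,14.1,55,0,40],
  [0,0,0,14.1,55,0,40],
  [0,0,0,13.9,55.9,0,40],
  [0,0,0,0,0,0,40],
  [0,0,0,0,0,0,40],
])

```text
time: 14.28
tool_pos: [0.5316, -0.1484, 0.2194]
ee_rot: [3.141, -0.001, -0.884]
wrist_force: [0.2, -0.2, -0.3]
width: 0.0426
```

```bash
python3 rd.py 6
python3 - <<'E'
from bench import *
from h import *
im=snapshot("scene")[:,:,::-1]; cv2.imwrite("pics/s4.png",cv2.resize(im[130:270,180:330],None,fx=5,fy=4.2,interpolation=cv2.INTER_CUBIC))
E
```

```text
t 14.57 pos [ 531.42 -149.4   219.28] +- [0.04 0.19 0.04] rot [3.1413 6.2829 5.3964] F [-0.24 -0.01 -0.17 -0.03 -0.01 -0.  ] sd [0.32 0.56 0.37 0.03 0.03 0.01] w 42.69
```

View pics/s4.png

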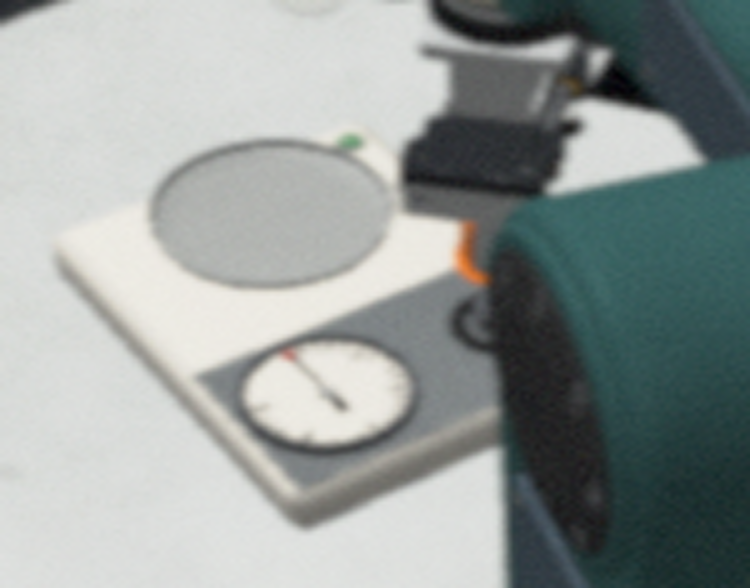

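The scene view shows the cap held level over the black ring and the needle still on red at (288,354) in the crop. I trim, descend to just above the stud and re-measure.

>>> jog_arm([
  [0,0,0,0.2,1,-10,40],
  [0,0,0,0,0,-10,40],
  [0,0,0,0,0,0,40],
  [0,0,0,0,0,0,40],
  [0,0,0,0,0,0,40],
])

```text
time: 15.25
tool_pos: [0.5321, -0.1472, 0.1997]
ee_rot: [-3.141, -0.001, -0.885]
wrist_force: [-1.0, 0.8, -0.8]
width: 0.0426
```

```bash
python3 rd.py 8
```

```text
t 15.65 pos [ 531.95 -147.23  199.59] +- [0.07 0.02 0.13] rot [3.1418 6.2827 5.3982] F [-0.16 -0.07 -0.35 -0.02 -0.02 -0.01] sd [0.22 0.68 0.71 0.04 0.04 0.03] w 42.45
```

>>> jog_arm([
  [0,0,0,-0.3,-0.7,-8,40],
  [0,0,0,0,0,-8,40],
  [0,0,0,0,0,-4,40],
  [0,0,0,0,0,0,40],
  [0,0,0,0,0,0,40],
  [0,0,0,0,0,0,40],
])

```text
time: 16.4
tool_pos: [0.5317, -0.148, 0.1797]
ee_rot: [-3.141, -0.001, -0.885]
wrist_force: [-0.5, -0.0, -1.3]
width: 0.0428
```

```bash
python3 rd.py 8
```

```text
t 16.8 pos [ 531.62 -147.93  179.51] +- [0.05 0.03 0.11] rot [3.1418 6.2828 5.3982] F [ 0.09 -0.17 -0.75 -0.03 -0.02 -0.01] sd [0.38 0.38 0.39 0.02 0.02 0.02] w 42.87
```

>>> jog_arm([
  [0,0,0,0,-0.2,-3,40],
  [0,0,0,0,0,-3,40],
  [0,0,0,0,0,-2,40],
  [0,0,0,0,0,-2,40],
  [0,0,0,0,0,0,40],
])

```text
time: 17.42
tool_pos: [0.5319, -0.1482, 0.1708]
ee_rot: [-3.141, -0.002, -0.885]
wrist_force: [-1.2, 0.3, 5.4]
width: 0.0429
```

```bash
python3 rd.py 3
```

```text
t 17.57 pos [ 531.9  -148.2   170.85] +- [0.01 0.01 0.  ] rot [3.1425 6.2816 5.3982] F [-1.54  0.71  5.52  0.1   0.26 -0.02] sd [0.4  0.48 0.32 0.01 0.02 0.02] w 42.47
```

>>> jog_arm([
  [0,0,0,-0.5,0.2,-1.5,40],
  [0,0,0,0,0,-1.5,40],
  [0,0,0,0,0,0,40],
])

```text
time: 17.95
tool_pos: [0.5315, -0.1481, 0.167]
ee_rot: [-3.141, -0.002, -0.885]
wrist_force: [0.7, -0.1, -0.2]
width: 0.0427
```

```bash
python3 rd.py 3
```

```text
t 18.1 pos [ 531.33 -148.01  165.91] +- [0.06 0.01 0.36] rot [3.1421 6.2823 5.3982] F [ 2.45 -0.87 -2.89 -0.18 -0.51  0.01] sd [0.51 0.76 0.91 0.04 0.1  0.01] w 41.98
```

The force peaked at about 5.5 N and has flipped to a downward pull, so it's past the click. Continuing down onto the ring.

>>> jog_arm([
  [0,0,0,0,0,-1.5,40],
  [0,0,0,0,0,-1.5,40],
  [0,0,0,0,0,-1,40],
  [0,0,0,0,0,0,40],
])

```text
time: 18.6
tool_pos: [0.5309, -0.1479, 0.1627]
ee_rot: [3.141, 0.0, -0.885]
wrist_force: [0.3, 0.4, 0.5]
width: 0.0426
```

```bash
python3 rd.py 3
```

```text
t 18.75 pos [ 530.9  -147.84  162.63] +- [0.01 0.01 0.01] rot [3.1414e+00 1.0000e-04 5.3982e+00] F [ 0.18 -0.48  1.32 -0.04  0.01  0.02] sd [0.62 0.09 0.18 0.03 0.03 0.01] w 42.55
```

>>> jog_arm([
  [0,0,0,0,0,-1.5,40],
  [0,0,0,0,0,-1.5,40],
  [0,0,0,0,0,0,40],
  [0,0,0,0,0,0,40],
])

```text
time: 19.25
tool_pos: [0.5309, -0.1478, 0.1609]
ee_rot: [-3.142, -0.0, -0.885]
wrist_force: [-2.2, 2.3, 8.5]
width: 0.0428
```

```bash
python3 rd.py 3
```

```text
t 19.4 pos [ 530.91 -147.83  160.94] +- [0.01 0.   0.02] rot [3.1416 6.2829 5.3982] F [-3.05  1.07  8.34  0.2   0.63  0.02] sd [0.63 0.2  0.39 0.01 0.04 0.02] w 42.52
```

>>> jog_arm([
  [0,0,0,0,0,-0.5,40],
  [0,0,0,0,0,0,40],
  [0,0,0,0,0,0,40],
  [0,0,0,0,0,0,40],
  [0,0,0,0,0,0,40],
  [0,0,0,0,0,0,40],
])

```text
time: 20.15
tool_pos: [0.5309, -0.1478, 0.1607]
ee_rot: [-3.142, -0.0, -0.885]
wrist_force: [-2.9, 0.5, 10.2]
width: 0.0425
```

```bash
python3 rd.py 6
python3 - <<'E'
from bench import *
from h import *
a=snapshot("scene")[:,:,::-1];b=snapshot("top")[:,:,::-1]
A=cv2.resize(a[170:250,215:305],None,fx=4.4,fy=5,interpolation=cv2.INTER_CUBIC);B=cv2.resize(b[165:245,210:300],None,fx=4.4,fy=5,interpolation=cv2.INTER_CUBIC)
cv2.imwrite("pics/s5.png",np.hstack([A,B]))
E
```

```text
t 20.45 pos [ 530.91 -147.83  160.69] +- [0.   0.02 0.01] rot [3.1417 6.2828 5.3983] F [-3.3   1.15  9.2   0.25  0.69 -0.01] sd [0.29 0.31 0.31 0.04 0.02 0.03] w 42.49
```

View pics/s5.png

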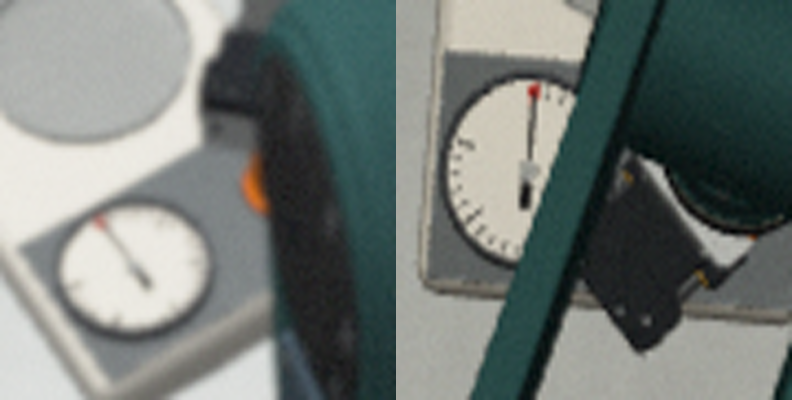

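The needle is on red in both views: tip at (100,222) in the left crop, mark at (533,92) in the right crop. The cap is down on the ring with a steady 9–10 N. Handing in.

```bash
python3 -c "
from bench import *
print(close_job()); o=get_obs(); print(o['time'],o['wrist_force'],o['tool_pos'])"
```

```text
the job is handed in; nothing more can be done
None
the job is handed in; nothing more can be done
```

I turned the tare knob about 0.42 rad counterclockwise, clicked the orange cap onto the stud, and handed the job in at about 20.5 s of the 58 s allowed. The arm was still pressing the cap down. `close_job()` gives no verdict, and it refused a reading afterwards, so the checks below are from just before handing in.

- **Needle:** it measured 0.01–0.03 rad from zero after I let go of the knob. It was still over the red mark in both cameras at the end, by eye only, because the arm partly covered the dial.
- **Click:** the resistance peaked at about 5.5 N, then turned into a 2.9 N pull downward, and the cap dropped onto the ring. I judged this from the force and height readings, because the arm hid most of the cap.
- **Final hold:** the wrist showed a steady 9–10 N downward, with the cap level. From the tool height, the cap's underside is about 1.4 mm above the deck, which means about 10 N on the ring.
- **Position readings that disagreed:** the top camera put the knob axis 1.7 mm (x) and 0.7 mm (y) from where gripping the knob in three directions put it. I used the grip result. The cap finally settled at (530.9, -147.8), under 1 mm from it.
- **Sideways force:** about 3 N remained in x at the end. I left it alone.

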